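# Log a mended mallet on the drum tally counter

## Robot

A 7-joint arm with a two-finger parallel gripper is mounted at the origin on the work surface. World frame = base frame: x ahead of the robot, y to its left, z up, the work surface at z = 0. Lengths are in m, angles in rad, forces in N, time in s.
With the tool pointing down it reaches from about 0.4 to 0.85 m from the base axis. Payload 4.5 kg.
Tool frame: the origin (TCP) lies at the very end of the fingers, on their centre line; the grasp point (between the pads) lies 19 mm behind it (tcp_to_grasp is the distance from the TCP to the grasp point, in m); z points along the fingers, y is the direction in which the jaws open and shut (so a half turn about z gives the same grasp; the last joint's range is limited). The gripper opens to 88 mm and grips with 3 to 60 N. Pads are 18 mm wide; open, the fingers measure 123 mm over their backs; the gripper's body (75 mm by 187 mm) begins 45 mm behind the grasp point.
Start: joints at [-1.163, 0.689, -0.195, 1.565, 0.157, 0.902, -0.215], TCP at [0.228, 0.582, 0.239] pointing down, gripper open.
Joint ranges: [-3.01, 3.01], [-0.46, 2.08], [-1.47, 1.51], [0.13, 2.56], [-1, 4.14], [0.04, 2.09], [-2.66, 2.66]. Speed limits (rad/s): [2.57, 2.57, 3.14, 3.14, 3.14, 3.14, 3.14].

## Interface

Orientations are given as a unit quaternion [x, y, z, w].
In Python, from bench import * gives the robot as it stands. The module is installed in compiled form; this text tells all that it offers. Calls block until the motion is done:
- goto(position, orientation): joint-space move of the TCP to a pose.
- move_straight(position, feed=0.15, frame=None): straight line of the TCP; frame=None keeps the orientation; feed is the mean speed in m/s.
- move_joints(angles): joint-space move.
- grip(opening): finger opening in m; the grip force is fixed at half the most; returns when the fingers have stopped.
- wait(seconds).
- inverse_kinematics(position, orientation): joint angles nearest the present ones, or None.
- capture(name): name is "side" or "top" or "wrist"; returns a dict with "color" (384x512x3 uint8, red, green, blue), "K" (3x3 intrinsics, pixels), "rvec" (rotation vector, rad) and "tvec" (3), from world to camera coordinates, as OpenCV has them. Camera axes: x right, y down, z forward; pixel columns grow to the right and rows downward; lengths in m; the calibration is good to about 2 mm. The wrist camera is an equidistant fisheye: a pixel r from the principal point sees the ray r / f radians off the axis. A picture is of the moment at which its call begins. There is no depth.
A pose or a line that the arm cannot do raises IKError and nothing moves.
- close_job(): hands the job in, once; it reports no verdict.
Readings, each from a call of its own:
- get_t(): time.
- get_joint_positions(): joint angles.
- get_qd(): joint speeds.
- get_effort(): joint torques, N m.
- get_eef_pos(): TCP position.
- get_tcp_rot(): TCP orientation.
- get_ft_force(): force on the tool from outside, world axes, zero at the start.
- get_wrist_torque(): the same for the moment, N m.
- get_gripper_width(): finger opening in m.
Only numpy, scipy, OpenCV 4.12 (cv2) and the standard library are available. Lean on these libraries where they do the work, as an engineer would, in place of code of your own. Each camera call takes 0.05 s, during which the arm holds its last target. There are 200 camera calls.

## Task

One more mallet is mended, so log it on the tally counter with the round drum case: swing its sprung lever clockwise (seen from above) all the way to its stop, keep it there a moment, then let go so that it springs fully back. Do not work the lever of the other, square-cased counter.

Things in the scene. Friction and masses are not known exactly. Their poses are not given: they have to be found in the camera images.
- drum_counter: The fixed counter to work: round grey drum case, 94 mm diameter, top 50 mm above the shelf, on a 120 mm square flange. Origin: centre of its underside on the shelf, right below the lever's vertical pivot; z up. Its front (three blank white number wheels) faces its -x; a reset knob juts to +y. Place and yaw vary. A like counter with a SQUARE 94 mm case stands 0.28 to 0.46 m to its left or right.
- drum_lever (a joint): Its lever, rad: 0 at rest, growing clockwise seen from above, hard stop at 1.10. Flat steel arm 12 mm wide, 55 to 59 mm above the shelf, from the pivot over the case's front edge. At rest it points 212 degrees counter-clockwise from the counter's +x axis (front, towards -y), at the stop 149 degrees. A spring returns it: 1.2 N at the pin at rest, 3.8 N at the stop.
- drum_pin (a point): Centre of the top of the drum lever's upright black pin: round, 14 mm in diameter, from the arm (59 mm above the shelf) up to 94 mm above the shelf, axis 85 mm from the pivot. It can be pushed from its side or pinched from above; nothing within reach of the swing stands higher than 94 mm.
- box_lever (a joint): Lever of the square-cased counter, rad; same lever, height and spring as the other: 0 at rest, stop at 1.10. To be left at rest.
There are look-alikes about, which are no part of the job. Leave any purple or turquoise look-alike of the part that bears box_lever alone.

How it is judged:
By the outcome, as a careful person would: the job done as asked, in the order asked, and still so for the second after the job is handed in, with the robot touching nothing.
It also fails if it takes over 29 s, if anything falls off the work surface, if the arm or the gripper's body presses on something with over 40 N, if the wrist force passes 120 N, or if a joint passes its speed limit or range.

## Working session

There is one attempt and no reset: what is moved stays moved. The work goes in short steps, each a Python script; the robot and the scene stay as the last script left them, time stands still between calls to the robot, and variables do not carry over. Pictures are saved under pics/ and viewed, about 8 in all and at most 12, crops included, and the job is handed in when it is done.

```bash
mkdir -p pics
python3 - <<'E'
from bench import *
import cv2,pickle
d={}
for n in("top","side"):
    c=capture(n);d[n]=c
    cv2.imwrite(f"pics/{n}0.png",cv2.resize(c["color"][:,:,::-1],(800,600),interpolation=cv2.INTER_CUBIC))
    print(n,c["K"].tolist(),c["rvec"],c["tvec"])
pickle.dump(d,open("d.pkl","wb"));print(get_t())
E
```

```text
top [[494.2518881061778, 0.0, 261.4859813233961], [0.0, 494.2518881061778, 176.20357111943005], [0.0, 0.0, 1.0]] [ 2.14622906 -2.12732699  0.18454207] [0.03416267 0.50657475 1.20293543]
side [[429.1203675364588, 0.0, 251.88723836543812], [0.0, 429.1203675364588, 189.234417902032], [0.0, 0.0, 1.0]] [ 2.15354382 -0.40585901  0.18973429] [-0.41380803  0.21495264  1.05149833]
0.1
```

View pics/top0.png

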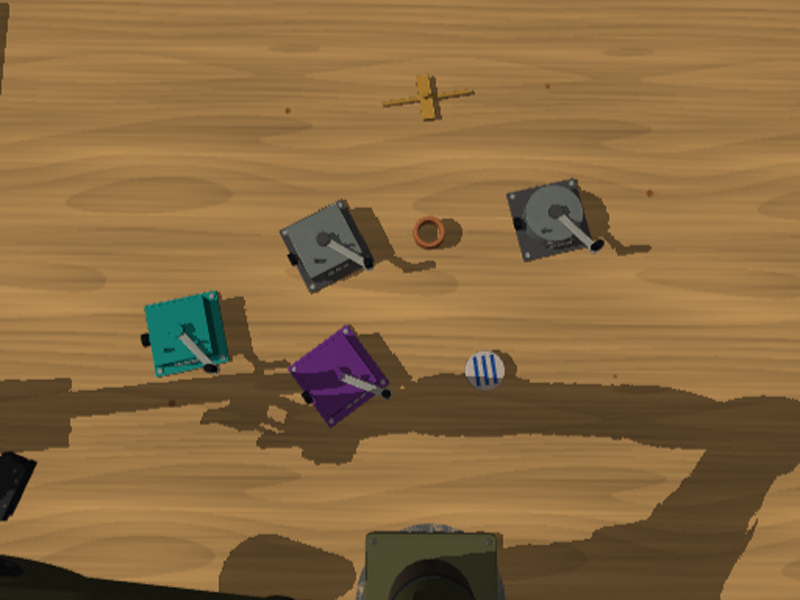

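View pics/side0.png

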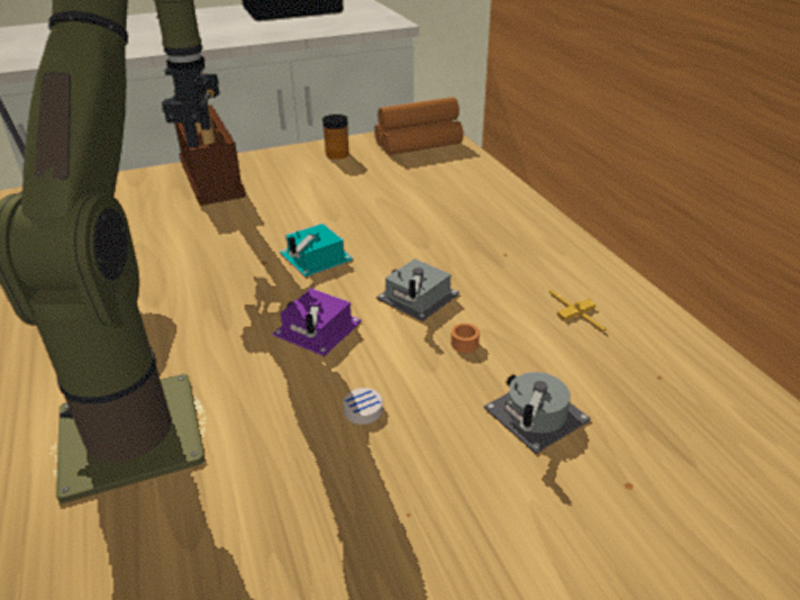

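The top view shows four counters: the grey round drum at (553,212) with its pin at (597,245), the grey square at (327,245), a purple one at (340,375) and a turquoise one at (187,335). The side view shows the drum at (540,400) with its pin at about (528,415). I choose the round drum and will check it in one close crop.

Run:
```python
import pickle,cv2,numpy as np
d=pickle.load(open("d.pkl","rb"))
a=d["top"]["color"][105:180,315:425];b=d["side"]["color"][230:305,305:415]
f=lambda i:cv2.resize(i[:,:,::-1],None,fx=7,fy=7,interpolation=cv2.INTER_CUBIC)[:,:, :]
im=np.vstack([f(a),f(b)]);im=cv2.resize(im,(440,600)) 
im=np.hstack([cv2.resize(f(a),(400,273)),cv2.resize(f(b),(400,273))])
im=cv2.resize(np.vstack([f(a)[:,:],f(b)]),(571,600)) if 0 else im
cv2.imwrite("pics/crop.png",np.vstack([cv2.resize(a[:,:,::-1],(440,300),interpolation=cv2.INTER_CUBIC),cv2.resize(b[:,:,::-1],(440,300),interpolation=cv2.INTER_CUBIC)]))
```

```text
(no output)
```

View pics/crop.png

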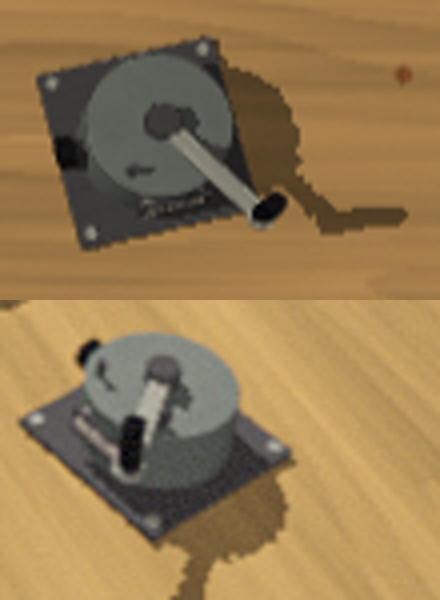

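The crop confirms the grey round drum, with its lever pointing to the lower right. In the top crop the pin top is at about (274,203) and the drum centre at (160,125). In the side crop the pin top is at about (132,423).

```bash
cat > h.py <<'E'
import pickle,cv2,numpy as np
d=pickle.load(open("d.pkl","rb"))
def ray(n,uv):
    c=d[n];R=cv2.Rodrigues(np.array(c["rvec"]))[0];p=cv2.undistortPoints(np.array([[uv]],float),c["K"],None)[0,0]
    return -R.T@np.array(c["tvec"]).ravel(), R.T@np.array([*p,1])
def atz(n,uv,z):
    o,v=ray(n,uv);return o+v*(z-o[2])/v[2]
T=lambda x,y:((x+.5)/4-.5+315,(y+.5)/4-.5+105)
S=lambda x,y:((x+.5)/4-.5+305,(y-300+.5)/4-.5+230)
E
python3 - <<'E'
from h import *
np.set_printoptions(precision=4,suppress=True)
c=atz("top",T(160,125),.05);print("drum c",c)
for n,p in(("top",T(274,203)),("side",S(132,423))):
    q=atz(n,p,.094);print("pin",n,q,np.linalg.norm((q-c)[:2]),np.degrees(np.arctan2(*(q-c)[1::-1])))
print("hub side",atz("side",S(163,368),.062),"hub top",atz("top",T(165,121),.062))
(o1,v1),(o2,v2)=ray("top",T(274,203)),ray("side",S(132,423))
s=np.linalg.lstsq(np.c_[v1,-v2],o2-o1,rcond=None)[0];print("tri",o1+v1*s[0],o2+v2*s[1])
for p in((52,83),(204,48),(90,233)):print("screwT",atz("top",T(*p),.006))
for p in((37,420),(152,522),(272,447)):print("screwS",atz("side",S(*p),.006))
E
```

```text
drum c [ 0.6111 -0.1971  0.05  ]
pin top [ 0.5517 -0.2568  0.094 ] 0.08413972221880937 -134.88135955939964
pin side [ 0.549  -0.2604  0.094 ] 0.08864657352128547 -134.47695477037425
hub side [ 0.6094 -0.1994  0.062 ] hub top [ 0.6106 -0.198   0.062 ]
tri [ 0.5524 -0.2576  0.0906] [ 0.5513 -0.2572  0.0902]
screwT [ 0.6502 -0.1351  0.006 ]
screwT [ 0.6751 -0.2363  0.006 ]
screwT [ 0.5495 -0.1585  0.006 ]
screwS [ 0.5485 -0.1613  0.006 ]
screwS [ 0.5718 -0.2615  0.006 ]
screwS [ 0.6717 -0.2357  0.006 ]
```

Pivot ≈ (0.6105, −0.198) and yaw ≈ 13.3° (lever and screws agree). Radius is 84–88 mm against the true 85, and triangulated pin height is 0.090 against 0.094, so the measurements are consistent. I'll close the fingers and push the pin along the mid-swing tangent, with force-guarded small steps near the stop.

```bash
cat > g.py <<'E'
from bench import *
import numpy as np,cv2
from scipy.spatial.transform import Rotation as Ro
P=np.array([.6105,-.198]);a=np.radians(225.3-31.5)
r=np.array([np.cos(a),np.sin(a)]);t=np.array([np.sin(a),-np.cos(a)])
pt=lambda s,z:[*(P+.0787*r+s*t),z]
def q(sg):
    y=np.array([*(sg*r),0]);z=np.array([0,0,-1.]);return Ro.from_matrix(np.c_[np.cross(y,z),y,z]).as_quat()
F=lambda:float(np.dot(np.array(get_ft_force())[:2],t))
def st(m):print(m,"t %.2f"%get_t(),"F",np.round(get_ft_force(),1),"Ft %.1f"%F(),np.round(get_eef_pos(),4))
E
python3 - <<'E'
from g import *
o=[]
for s in(1,-1):
    j=inverse_kinematics(pt(-.085,.2),q(s));print(s,j)
    if j is not None:o.append((np.abs(np.array(j)-get_joint_positions()).max(),s))
s=min(o)[1]
grip(0);st("grip");goto(pt(-.085,.2),q(s));st("hover")
move_straight(pt(-.085,.066),feed=.15);st("down");print(get_gripper_width())
for n in("side","wrist"):
    c=capture(n);cv2.imwrite(f"pics/{n}1.png",c["color"][:,:,::-1])
a=cv2.imread("pics/side1.png")[190:320,270:440];cv2.imwrite("pics/s1.png",cv2.resize(a,(680,520),interpolation=cv2.INTER_CUBIC))
E
```

```text
1 [-0.06753028  1.00107529  1.08573894  1.62233571 -0.96276817  1.13748241
 -1.62846442]
-1 [ 0.48618635  0.73793944 -0.11702661  1.59129836  0.10777833  0.8186737
  0.56649447]
grip t 1.40 F [-0.1 -0.6  0.2] Ft -0.6 [0.2282 0.5819 0.2387]
hover t 4.68 F [ 0.  -0.6  0.3] Ft -0.6 [ 0.5548 -0.2984  0.1998]
down t 5.72 F [-0.4  0.6  0.8] Ft 0.7 [ 0.5547 -0.2999  0.0668]
0.0007179652328246212
```

View pics/s1.png

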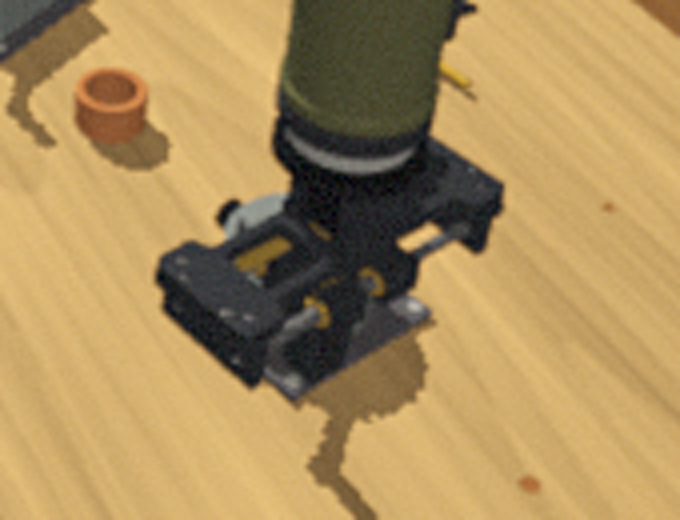

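The gripper is down beside the pin, and its body hides the pin from the side camera. There is no contact force, so I push.

Run:
```python
from g import *
for s in(-.06,-.03,0,.016):
    move_straight(pt(s,.066),feed=.08);st(s)
while s<.038:
    s+=.0015;move_straight(pt(s,.066),feed=.03);f=F();print("%.4f %.1f"%(s,f),"%.2f"%get_t())
    if f<-12:break
st("end")
for n in("top","wrist"):
    c=capture(n);cv2.imwrite(f"pics/{n}2.png",c["color"][:,:,::-1])
A=cv2.resize(cv2.imread("pics/top2.png")[85:185,305:425],(480,400),interpolation=cv2.INTER_CUBIC)
cv2.imwrite("pics/m2.png",np.hstack([A[:,:400],cv2.resize(cv2.imread("pics/wrist2.png"),(400,300)).copy() if 0 else cv2.copyMakeBorder(cv2.resize(cv2.imread("pics/wrist2.png"),(400,300)),0,100,0,0,0)]))
```

```text
-0.06 t 6.28 F [ 0.7 -0.6 -0.2] Ft -0.7 [ 0.5491 -0.2747  0.0663]
-0.03 t 6.81 F [-0.7 -3.  -1.9] Ft -2.7 [ 0.5411 -0.2455  0.0659]
0 t 7.33 F [-1.1 -2.4 -0.5] Ft -2.1 [ 0.5343 -0.217   0.066 ]
0.016 t 7.68 F [ 3.9 -4.5 -1.4] Ft -5.3 [ 0.5324 -0.2018  0.0665]
0.0175 -4.8 7.93
0.0190 -4.7 8.18
0.0205 -5.1 8.43
0.0220 -5.3 8.68
0.0235 -6.3 8.93
0.0250 -6.0 9.18
0.0265 -6.6 9.43
0.0280 -6.5 9.68
0.0295 -5.7 9.93
0.0310 -6.8 10.18
0.0325 -8.4 10.43
0.0340 -10.7 10.68
0.0355 -13.6 10.93
end t 10.93 F [ 10.9 -11.3  -6. ] Ft -13.6 [ 0.5307 -0.1882  0.0672]
```

View pics/m2.png

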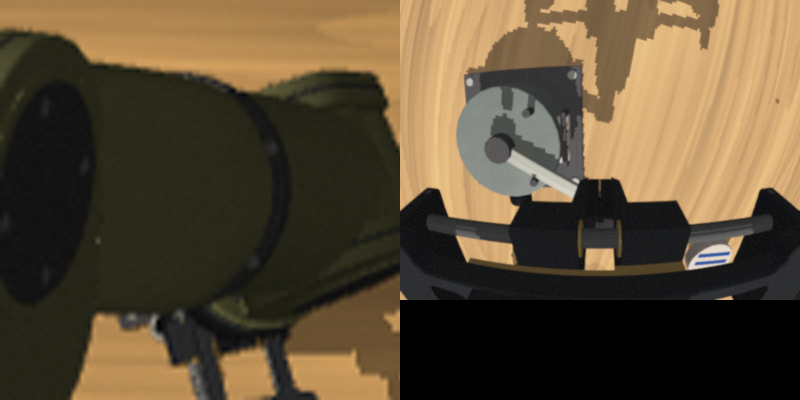

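The wrist view shows the drum hub at (497,148) and the lever running to (580,192), about 28–31° off the front axis towards the knob. The stop is at 31°. I'll confirm by pressing a little more, measuring the lever angle through the fisheye, and holding before release.

Run:
```python
from g import *
S=lambda:float(np.dot(np.array(get_eef_pos())[:2]-P,t))
print("s %.4f F %.1f"%(S(),F()))
for s in(.038,.041,.044):
    move_straight(pt(s,.066),feed=.03);wait(.1);print("cmd %.3f s %.4f F %.1f"%(s,S(),F()))
wait(.8);st("held")
c=capture("wrist");K=c["K"];R=cv2.Rodrigues(np.array(c["rvec"]))[0];T=np.array(c["tvec"]).ravel()
cv2.imwrite("pics/w3.png",cv2.resize(c["color"][60:260,40:260][:,:,::-1],(660,600),interpolation=cv2.INTER_CUBIC))
def px(X):
    p=R@X+T;th=np.arctan2(np.hypot(p[0],p[1]),p[2]);u=p[:2]/np.hypot(p[0],p[1])*th
    return np.round([K[0][0]*u[0]+K[0][2],K[1][1]*u[1]+K[1][2]],1)
for g in(0,.8,.9,1.0,1.1):
    b=np.radians(225.3)-g;print(g,[px(np.array([P[0]+k*np.cos(b),P[1]+k*np.sin(b),.059])) for k in(0,.03,.06)])
```

```text
s 0.0285 F -13.0
cmd 0.038 s 0.0287 F -17.4
cmd 0.041 s 0.0290 F -22.0
cmd 0.044 s 0.0293 F -26.7
held t 12.88 F [ 14.9 -23.  -16.7] Ft -25.9 [ 0.5309 -0.1874  0.0677]
0 [array([130.7, 189.2]), array([168.5, 162.4]), array([212.2, 133.1])]
0.8 [array([130.7, 189.2]), array([177.7, 201.4]), array([227.9, 213.6])]
0.9 [array([130.7, 189.2]), array([176.7, 206. ]), array([225.3, 222.7])]
1.0 [array([130.7, 189.2]), array([175.3, 210.4]), array([221.8, 231.2])]
1.1 [array([130.7, 189.2]), array([173.4, 214.5]), array([217.5, 239. ])]
```

View pics/w3.png

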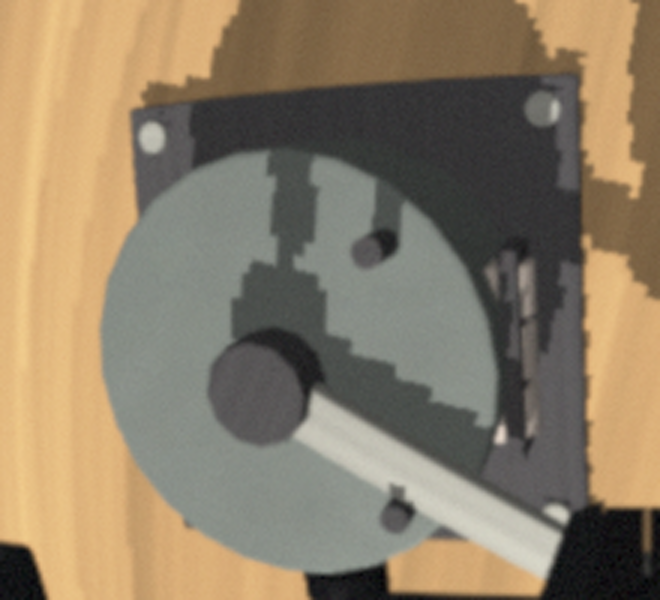

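The stop is confirmed three ways:
- The pusher's travel stalled at s = 28.7–29.3 mm (28.4 expected) while the force rose to 26 N.
- The lever's image angle is 30.0° (29.8° predicted at 1.10, 24.8° at 1.0).
- The lever has been held there for over 1 s.

Next I ease the pressure, lift off to release, and look again.

Run:
```python
from g import *
move_straight(pt(.034,.067),feed=.05);st("eased")
move_straight(pt(.034,.14),feed=.3);st("up")
move_straight(pt(.034,.22),feed=.3)
goto([.45,.15,.32],get_tcp_rot());st("away")
c=capture("top");cv2.imwrite("pics/t4.png",c["color"][:,:,::-1])
cv2.imwrite("pics/t4c.png",cv2.resize(c["color"][95:195,155:425][:,:,::-1],(800,296),interpolation=cv2.INTER_CUBIC))
c=capture("side");cv2.imwrite("pics/s4c.png",cv2.resize(c["color"][150:305,220:420][:,:,::-1],(774,600),interpolation=cv2.INTER_CUBIC))
import pickle
d=pickle.load(open("d.pkl","rb"))["side"]["color"]
D=np.abs(d.astype(int)-c["color"]).max(2)
print("side diff drum area",[(D[230:305,305:415]>k).sum() for k in(25,50)])
```

```text
eased t 13.28 F [ 7.8 -8.9 -5.9] Ft -10.5 [ 0.5303 -0.1885  0.0678]
up t 13.68 F [-0.1  0.3 -0.3] Ft 0.3 [ 0.5261 -0.183   0.1406]
away t 15.43 F [ 0.1 -0.   0.2] Ft -0.0 [0.4501 0.1491 0.3196]
side diff drum area [np.int64(1001), np.int64(849)]
```

View pics/t4c.png

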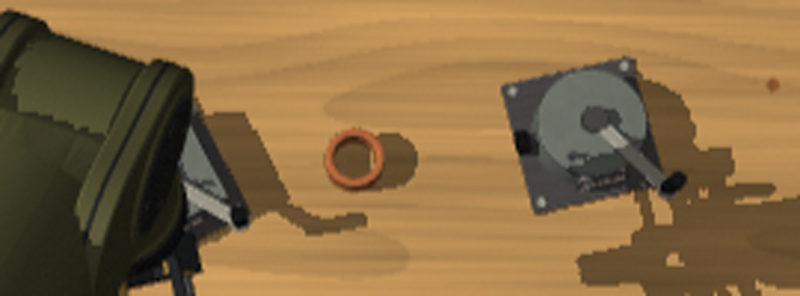

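View pics/s4c.png

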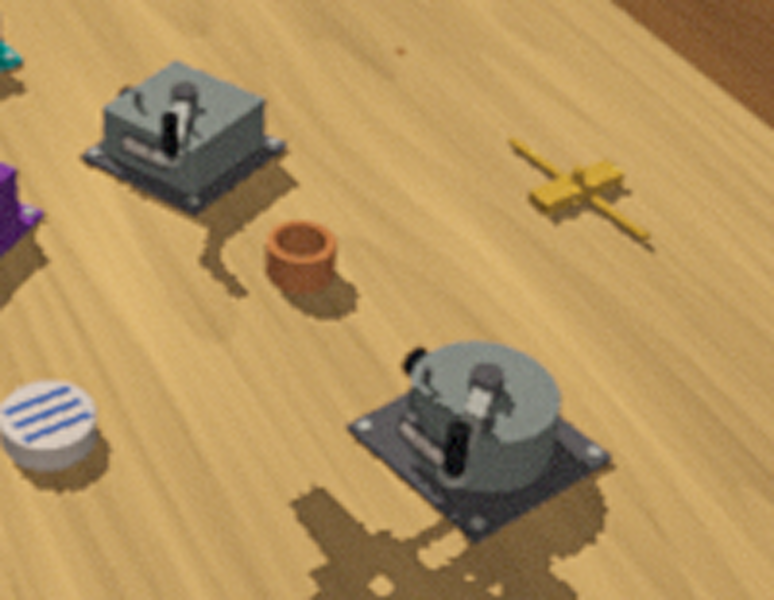

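Both views show the drum lever back at rest. The pin is at about (382,157) in the top view, against (383,156) before, and (338,261) in the side view, against (338,261). The square counter's lever is unmoved, the arm is clear and nothing else has shifted. Handing in.

```bash
python3 -c "
from bench import *
print(get_t(),get_ft_force());close_job()"
```

```text
15.5333 [-0.01853158  0.2535537   0.11871266]
the job is handed in; nothing more can be done
```

I logged the mallet on the round drum counter: with closed fingers I pushed its lever clockwise to the stop, held it there over a second, and lifted off so it sprang back.

- **At the stop:** the pusher stopped advancing while the force rose to about 26 N. The lever's angle in the wrist picture also matched 1.10 rad (30.0° measured, 29.8° predicted).
- **After release:** the pin is back within about 1–2 pixels of its starting position in both the top and side views. A raw before/after comparison of the side picture around the drum did show changed pixels. I put those down to the arm's shadow, which now falls there.
- **The rest:** the square counter's lever looks unmoved in the side view, and nothing I could see had shifted. The purple and turquoise counters were mostly or wholly out of the final pictures, but the arm did no work near them.
- **At hand-in:** the arm was clear with about zero force on the tool, at 15.5 s of the 29 s allowed.

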